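# Clear the heater cover and hold it at its balance point

### The arm

A 7-joint arm with a two-finger parallel gripper is mounted at the origin on the work surface. World frame = base frame: x ahead of the robot, y to its left, z up, the work surface at z = 0. Lengths are in m, angles in rad, forces in N, time in s.
With the tool pointing down it reaches from about 0.425 to 0.825 m from the base axis. Payload 3.6 kg.
Tool frame: the origin (TCP) lies between the finger pads; the fingertips stand ahead of it and the grasp point (between the pads) lies 6 mm ahead of it (arm.finger_overhang is the z of the fingertips in the tool frame, in m); z points along the fingers, y is the direction in which the jaws open and shut (so a half turn about z gives the same grasp; the last joint's range is limited). The gripper opens to 93 mm and grips with 3 to 60 N. Pads are 15 mm wide; open, the fingers measure 128 mm over their backs; the gripper's body (75 mm by 188 mm) begins 65 mm behind the grasp point.
Start: joints at [1.149, 0.615, -0.013, 1.423, 0.008, 1.103, -0.04], TCP at [0.25, -0.6, 0.244] pointing down, gripper open.
Joint ranges: [-3.12, 3.12], [-0.3, 2.06], [-1.34, 1.32], [0.26, 2.42], [-1.36, 4.5], [0.01, 1.98], [-2.84, 2.84]. Speed limits (rad/s): [2.79, 2.79, 3.14, 3.14, 3.14, 3.14, 3.14].

### API

Orientations are given as a unit quaternion [x, y, z, w].
In Python, from station import arm, grab_frame, get_calibration, spotter gives the robot as it stands.
- The arm moves only by the shell command python3 -m jog 'ROWS' [FORCE]. ROWS is JSON, a list of rows, each a list of 7 numbers: the shift along the tool's x, y, z in m, then the turn, a rotation vector about the tool's x, y, z in rad, then the opening, from 0 (shut) to 1 (fully open). A call has 1 to 20 rows; each row shifts and turns the commanded pose from where the row before left it, along the tool's axes as they then stand; what a row does not reach is not made up. A row lasts 1/8 s, in which the tool goes at most 62.5 mm and 10.7 degrees, less where a joint would pass 70% of its speed; a pose out of reach is approached as far as the arm can. A call is refused whole if a number of a shift passes 0.0625 or a number of a turn 0.188, either way. A call with a gripper value outside its range is refused whole. The fingers move at their own pace and stop on an object; FORCE is the grip in N (left out, the last holds). Time passes only in rows, so rows that do not move let the fingers close. It gives the time, the measured TCP pose, the force and the opening at its end, in the units of the state.
- arm.observe(): the state, without advancing time (a new reading comes with each control period).
- grab_frame(name): name is "scene" or "top" or "wrist"; returns (picture, depth): 384x512x3 uint8, red, green, blue; 384x512 float32, m along the optical axis (not along the pixel's ray), 0 where there is no reading.
- get_calibration(name): a dict with "vfov" (degrees; the focal length in pixels is half the picture's height over the tangent of half this angle, whatever the lens; pixels are square), "cx", "cy" (the principal point, pixels), "dist" ([k1, k2, p1, p2, k3] as OpenCV has them; the pictures are not rectified), "T" (4x4, takes a point from camera to world coordinates). Camera axes: x right, y up, looking along -z (the intrinsics and any distortion apply to the point x, -y, -z); pixel columns grow to the right and rows downward; lengths in m; the calibration is good to about 2 mm. A picture is of the moment at which its call begins: read the wrist's pose just before it. get_calibration takes no time and is no camera call; for the wrist camera it gives the pose at the moment of the call.
- arm.job_done(): hands the job in, once; it reports no verdict.
Trained networks look in the newest picture that a camera, given by its name, has taken for a name from the list of things; names that differ only in an ending like _2 or _b are one class to them, and where a whole thing is asked for, a point or a joint stands for the part that bears it (a point fixed in the world has none). Each returns a list of dicts, best first, with "confidence" (0 to 1); they miss things now and then, are a little off and sometimes report something else, mostly with a low value. They report only what shows in the picture. A call takes as long as a camera call. They do not tell look-alikes from the thing itself.
- spotter.look_for(target, camera): "centre" ([row, column] in pixels, amid what is visible of it).
- spotter.tip_of(target, camera): "centre" ([row, column] in pixels: a listed point, or the origin of a listed thing).
The state is a dict: "t": time; "joint_positions": joint angles; "joint_velocities": joint speeds; "joint_efforts": joint torques, N m; "tool_pos": TCP position; "tool_rot": TCP orientation; "contact_force": force on the tool from outside, world axes, zero at the start; "ft_torque": the same for the moment, N m; "width": finger opening in m.
Only numpy, scipy, OpenCV 4.12 (cv2) and the standard library are available. Lean on these libraries where they do the work, as an engineer would, in place of code of your own. Each camera call takes 0.05 s, during which the arm holds its last target.

### The job

A rejected vial with a red cap has been left standing on the closed amber cover of the dry-block heater: take it off and drop it into the wire reject basket. Then grip the bar handle on the cover, swing the cover up to its balance point, where it would fall neither shut nor back onto the glassware behind it, and hold it steady there so that I can load fresh vials with both hands. Finish while still gripping the handle; never let the cover slam or fall back, and do not disturb the basket, the vial rack, the bottle or the beaker.

Things in the scene. Friction and masses are not known exactly. Their poses are not given: they have to be found in the camera images.
- vial_center (a point): centre of the rejected vial: an upright clear glass vial with a red screw cap, 28 mm in diameter, 61 mm high (this point 30.5 mm above its underside), about 35 g. It stands loose on top of the heater's cover, behind the bar handle. Its z axis is its length.
- basket: open wire basket for rejects, steel wire with a small red tag on one end, loose on the bench, about 0.6 kg. Outside 170 mm along its x, 140 mm along its y, 65 mm high, walls and floor 4 mm thick; origin at the centre of its underside, z up.
- heater: white dry-block heater fixed on the bench, 270 mm deep (its x), 230 wide (its y), top deck 85 high; origin at the centre of its underside, z up. -x is its front (grey control panel, facing roughly to the robot's right, -y), +x its rear, where the cover is hinged. Cover: a box of clear amber acrylic, 160 mm deep, 190 wide, 52 high, walls 5, open below; its top is 142 mm above the bench when shut.
- cover_hinge (a point): middle of the hinge line, which runs along the heater's y at the cover's lower rear edge; fixed at (128, 0, 90) mm in the heater's frame; its axes are the heater's. At the balance point the handle bar's axis is 164 mm above and 24 mm behind (heater's +x) this line.
- cover_handle (a point): middle of the handle, a straight round steel bar, 10 mm thick, 120 long, parallel to the hinge line, on two posts 108 mm apart, its axis 40 mm above the cover's flat top near the front edge. Shut: 138 mm in front of and 92 above the hinge line. It swings with the cover; axes: x across the bar to the rear, y along it, z square to the cover's top. The bar can turn between gripping fingers.
- cover (a joint): opening angle of the cover in rad: 0 shut (at the start), growing as its front edge swings up and back; the hinge stops at 2.3. The cover weighs about 0.45 kg; its hinge has almost no friction, no spring and no stay. At 1.13 rad (65 degrees) its centre of mass stands right above the hinge line: the balance point. Below this it falls shut, above it it falls back.
- bottle: brown glass reagent bottle with black cap and paper label, 68 mm in diameter, 150 mm high, loose, standing behind the heater; origin at the centre of its underside, z up. Leave it alone.
- beaker: clear glass beaker, 72 mm in diameter, 90 mm high, loose, standing behind the heater next to the bottle; origin at the centre of its underside, z up. Leave it alone.
- rack: blue block with four white-capped fresh vials, 50 mm along its x, 170 mm along its y, 73 mm high with the vials, loose, standing in front of the heater; origin at the centre of its underside, z up. Leave it alone.
Things that resemble listed ones, but are neither listed nor needed, are in the scene too. What is meant by the part that bears vial_center is not green, and is the smaller of those in its own colour.

How it is judged:
By the outcome, as a careful person would: the job done as asked, in the order asked, and still so for the second after the job is handed in, while the arm keeps its last pose, push and grip.
It also fails if it takes over 58 s, if anything falls off the work surface, if the arm or the gripper's body presses on something with over 40 N, if the wrist force passes 120 N, or if a joint passes its speed limit or range.

## Working session

There is one attempt and no reset: what is moved stays moved. The work goes in short steps, Python scripts to look and compute and a shell command to move; the robot and the scene stay as the last step left them, time stands still between calls to the robot, and variables do not carry over. Pictures are saved under pics/ and viewed, and the job is handed in when it is done.

```bash
ls; mkdir -p pics
cat > h.py <<'E'
import numpy as np, cv2
from station import arm, grab_frame, get_calibration, spotter
def K(c,h=384):
    f=h/2/np.tan(np.radians(c["vfov"])/2)
    return np.array([[f,0,c["cx"]],[0,f,c["cy"]],[0,0,1.]])
def unproj(c,r,col,d):
    p=cv2.undistortPoints(np.array([[[col,r]]],float),K(c),np.array(c["dist"],float))[0,0]
    return (np.array(c["T"])@np.array([p[0]*d,-p[1]*d,-d,1]))[:3]
def cloud(c,depth):
    H,W=depth.shape
    cc,rr=np.meshgrid(np.arange(W),np.arange(H))
    p=cv2.undistortPoints(np.stack([cc,rr],-1).reshape(-1,1,2).astype(float),K(c),np.array(c["dist"],float)).reshape(H,W,2)
    X=np.stack([p[...,0]*depth,-p[...,1]*depth,-depth,np.ones_like(depth)],-1)
    return (X@np.array(c["T"]).T)[...,:3]
def proj(c,P):
    q=np.linalg.inv(np.array(c["T"]))@np.append(P,1)
    u=cv2.projectPoints(np.array([[[q[0],-q[1],-q[2]]]],float),np.zeros(3),np.zeros(3),K(c),np.array(c["dist"],float))[0][0,0]
    return u[::-1]
E
python3 - <<'E'
from h import *
import pickle
out={}
for n in ("scene","top","wrist"):
    c=get_calibration(n); im,d=grab_frame(n); out[n]=(c,im,d)
    cv2.imwrite(f"pics/{n}0.png",im[...,::-1])
    print(n,c["vfov"],c["dist"],np.round(np.array(c["T"])[:3],3).tolist())
    if n!="wrist":
      for t in ("vial_center","basket","heater","cover_handle","cover_hinge","bottle","beaker","rack"):
        for r in spotter.tip_of(t,n)[:4]: print(t,r["confidence"],r["centre"])
pickle.dump(out,open("f0.pkl","wb"))
print(arm.observe(),arm.finger_overhang)
E
```

```text
pics
scene 56.16670890498783 [-0.05851797  0.          0.          0.          0.        ] [[0.823, -0.335, 0.459, 0.951], [0.568, 0.462, -0.681, -0.597], [0.016, 0.821, 0.57, 0.641]]
vial_center 0.91 [197.4, 356.8]
vial_center 0.62 [169.5, 243.0]
vial_center 0.47 [143.1, 298.5]
basket 0.68 [322.0, 140.2]
heater 0.7 [206.3, 278.9]
cover_handle 0.82 [151.4, 278.1]
bottle 0.67 [181.3, 350.1]
beaker 0.48 [167.6, 320.2]
rack 0.7 [232.6, 227.2]
top 44.26472576580827 [0.0620846 0.        0.        0.        0.       ] [[0.044, 0.973, -0.228, 0.254], [-0.999, 0.043, -0.01, 0.011], [-0.0, 0.228, 0.974, 1.249]]
vial_center 0.76 [120.6, 179.9]
vial_center 0.53 [179.2, 185.0]
vial_center 0.43 [264.3, 184.9]
basket 0.95 [211.4, 403.5]
heater 0.57 [199.4, 217.0]
bottle 0.56 [148.5, 132.6]
beaker 0.93 [198.9, 118.6]
beaker 0.23 [213.8, 403.3]
rack 0.88 [215.2, 286.9]
wrist 62.07444275073183 [-0.05873803  0.          0.          0.          0.        ] [[0.384, 0.896, 0.224, 0.312], [-0.923, 0.373, 0.093, -0.575], [-0.0, -0.242, 0.97, 0.384]]
{'t': 0.95, 'joint_positions': array([ 1.14948947,  0.61487213, -0.01260706,  1.42337051,  0.00810697,
        1.1034122 , -0.04039786]), 'joint_velocities': array([ 6.36551655e-04,  1.04338573e-03, -2.76049416e-04,  1.00336803e-03,
        1.31894781e-03, -1.10913471e-05, -1.47516305e-05]), 'joint_efforts': array([ 2.02899328e-04, -4.58824503e+01,  2.08992767e-01, -1.66032994e+01,
       -6.11541281e-02,  1.30818528e-02, -8.18608498e-06]), 'tool_pos': array([ 0.25002604, -0.59997009,  0.24366811]), 'tool_rot': array([ 9.80573923e-01,  1.96149894e-01,  1.56018918e-05, -9.64186139e-06]), 'contact_force': array([-0.02918158,  0.70542362,  0.63526475]), 'ft_torque': array([0.01478589, 0.00486191, 0.05783726]), 'width': 0.09282559217960326} 0.025
```

View pics/scene0.png

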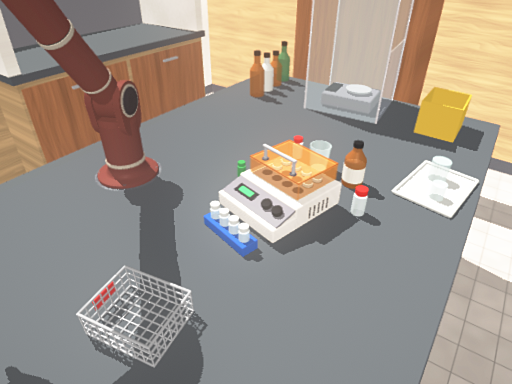

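View pics/top0.png

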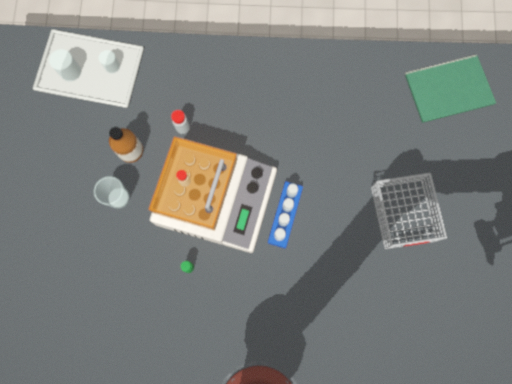

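View pics/wrist0.png

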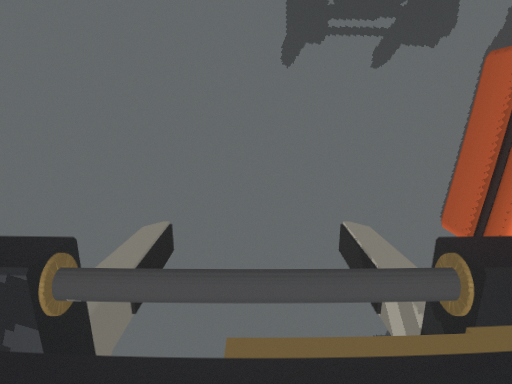

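Run:
```python
from h import *
import pickle
o=pickle.load(open("f0.pkl","rb"))
c,im,d=o["top"]; X=cloud(c,d)
cs,ims,ds=o["scene"]; Xs=cloud(cs,ds)
a=cv2.resize(im[100:290,90:310],None,fx=3.5,fy=3.1,interpolation=cv2.INTER_CUBIC); cv2.imwrite("pics/topz.png",a[...,::-1])
a=cv2.resize(ims[120:250,190:390],None,fx=4,fy=4,interpolation=cv2.INTER_CUBIC); cv2.imwrite("pics/scz.png",a[...,::-1])
# red pixels
for nm,I,XX in(("top",im,X),("scene",ims,Xs)):
    hsv=cv2.cvtColor(I,cv2.COLOR_RGB2HSV)
    m=(((hsv[...,0]<4)|(hsv[...,0]>175))&(hsv[...,1]>200)&(hsv[...,2]>110)).astype(np.uint8)
    n,l,s,ce=cv2.connectedComponentsWithStats(m)
    for i in range(1,n):
        if s[i,4]>15:
            P=XX[l==i]; print(nm,s[i],ce[i],np.round(np.median(P,0),3),np.round(P.min(0),3),np.round(P.max(0),3))
# heater deck points / white
z=X[...,2]
for lo,hi in((.08,.09),(.135,.147),(.175,.19),(.19,.21)):
    m=(z>lo)&(z<hi)&(np.abs(X[...,0]-.6)<.3)&(np.abs(X[...,1])<.4)
    P=X[m]; 
    if len(P)>5:
        print(lo,len(P),P.min(0).round(3),P.max(0).round(3)); r=cv2.minAreaRect((P[:,:2]*1000).astype(np.float32)); print(r)
```

```text
0.08 1676 [0.392 0.016 0.08 ] [0.731 0.4   0.09 ]
((567.25146484375, 214.0067138671875), (382.9732971191406, 296.728271484375), 71.9478759765625)
0.135 4720 [0.417 0.081 0.135] [0.655 0.392 0.147]
((544.9678955078125, 253.97630310058594), (314.1983337402344, 192.3480224609375), 76.24160766601562)
0.175 253 [0.454 0.106 0.175] [0.571 0.21  0.19 ]
((525.3779296875, 137.24896240234375), (100.5218505859375, 108.54366302490234), 48.48470687866211)
0.19 100 [0.502 0.114 0.191] [0.555 0.21  0.205]
((535.2467041015625, 162.99722290039062), (90.86372375488281, 53.98690414428711), 81.72089385986328)
```

View pics/topz.png

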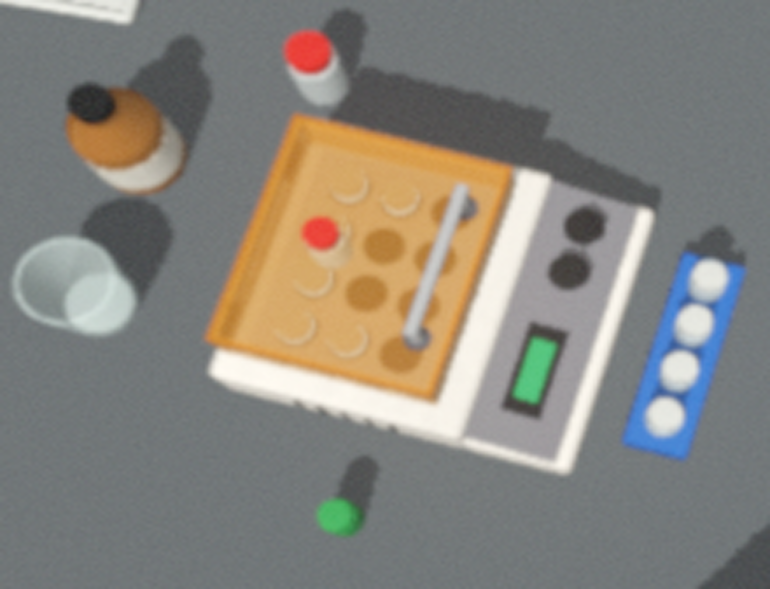

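View pics/scz.png

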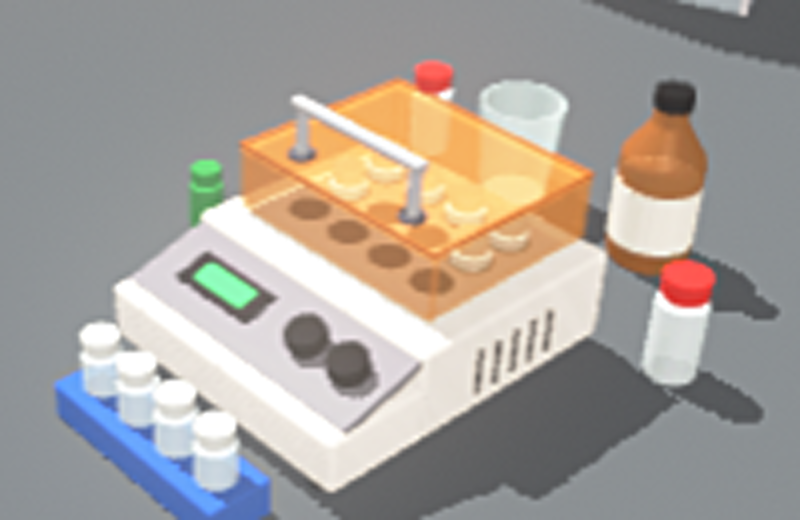

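```bash
cat >> h.py <<'E'
def onplane(c,r,col,z):
    a=unproj(c,r,col,.5); b=unproj(c,r,col,1.); t=(z-a[2])/(b[2]-a[2]); return a+t*(b-a)
E
python3 - <<'E'
from h import *
import pickle
from scipy.optimize import least_squares
o=pickle.load(open("f0.pkl","rb"))
c,im,d=o["top"]; cs,ims,ds=o["scene"]
T=lambda u,v:(100+v/3.1,90+u/3.5)
S=lambda u,v:(120+v/4,190+u/4)
obs=[("t",T(297,115),(.128,-.095,.142)),("t",T(512,168),(-.032,-.095,.142)),("t",T(437,398),(-.032,.095,.142)),("t",T(208,340),(.128,.095,.142)),
("t",T(461,187),(-.01,-.060,.182)),("t",T(411,340),(-.01,.060,.182)),
("t",T(653,209),(-.135,-.115,None)),
("s",S(297,100),(-.01,.060,.182)),("s",S(423,163),(-.01,-.060,.182)),
("s",S(241,145),(-.032,.095,.142)),("s",S(433,255),(-.032,-.095,.142)),("s",S(592,176),(.128,-.095,.142)),("s",S(400,80),(.128,.095,.142)),
]
# figure sign by geometry
obs=[x for x in obs if x[2][2] is not None]
def w(p,q): 
    s,co=np.sin(p[2]),np.cos(p[2]); return np.array([p[0]+co*q[0]-s*q[1],p[1]+s*q[0]+co*q[1],q[2]])
def res(p): return np.concatenate([proj(c if k=="t" else cs,w(p,q))-np.array(px) for k,px,q in obs])
for k,px,q in obs[:6]: print(onplane(c,*px,q[2]).round(3))
s=least_squares(res,[.52,.14,1.4]); print(s.x,s.cost,res(s.x).reshape(-1,2).round(1).tolist())
p=s.x
print("handle",w(p,(-.01,0,.182)),"hinge",w(p,(.128,0,.09)))
# corners in both views of vial
for nm,cc,I in(("t",c,im),("s",cs,ims)):
    hsv=cv2.cvtColor(I,cv2.COLOR_RGB2HSV)
    m=(((hsv[...,0]<5)|(hsv[...,0]>173))&(hsv[...,1]>150)&(hsv[...,2]>90)).astype(np.uint8)
    n,l,st,ce=cv2.connectedComponentsWithStats(m)
    for i in range(1,n):
        if st[i,4]>8: print(nm,st[i],ce[i], onplane(cc,ce[i][1],ce[i][0],.2).round(4))
print("basket tags",[onplane(c,r,q,.065).round(3) for r,q in((175,372),(174,430),(245,385),(238,445))],spotter.__class__)
for n,px,z in(("rack",(215.2,286.9),0),("bottle",(148.5,132.6),0),("beaker",(198.9,118.6),0),("basket",(211.4,403.5),0)): print(n,onplane(c,*px,z).round(3))
E
```

```text
[0.636 0.232 0.142]
[0.599 0.078 0.142]
[0.414 0.119 0.142]
[0.452 0.277 0.142]
[0.57  0.109 0.182]
[0.45  0.135 0.182]
[0.51628646 0.13231073 1.33575868] 16.1578602277185 [[-1.0, -1.0], [-0.9, -0.2], [-1.2, -1.8], [-0.8, -0.8], [-1.0, 0.4], [-2.2, -0.6], [0.3, -1.6], [1.2, -1.6], [-0.4, -1.8], [0.2, -1.1], [-0.8, -1.2], [-0.5, -1.9]]
handle [0.51395766 0.12258568 0.182     ] hinge [0.54609505 0.25679145 0.09      ]
t [172 111  12  12 122] [177.71311475 116.21311475] [0.668  0.2179 0.2   ]
t [177 171   9   9  66] [181.13636364 174.86363636] [0.5256 0.1985 0.2   ]
s [294 136   9   7  52] [297.84615385 138.88461538] [0.5312 0.1962 0.2   ]
s [355 185  14  12 126] [361.32539683 190.36507937] [0.7688 0.0616 0.2   ]
s [108 282   5   7  18] [110.22222222 285.16666667] [ 0.5487 -0.4211  0.2   ]
s [101 289   6   6  18] [103.72222222 291.72222222] [ 0.5514 -0.4352  0.2   ]
s [110 289   5   5  13] [112. 291.] [ 0.5606 -0.4267  0.2   ]
s [104 295   5   6  13] [105.69230769 297.38461538] [ 0.5631 -0.4401  0.2   ]
s [ 94 296   6   7  20] [ 96.75 298.75] [ 0.5543 -0.4498  0.2   ]
s [ 97 302   5   6  18] [ 99.  304.5] [ 0.5662 -0.4543  0.2   ]
basket tags [array([ 0.582, -0.27 ,  0.065]), array([ 0.591, -0.418,  0.065]), array([ 0.402, -0.3  ,  0.065]), array([ 0.427, -0.448,  0.065])] <class 'host.Spotter'>
rack [ 0.478 -0.058  0.   ]
bottle [0.647 0.374 0.   ]
beaker [0.503 0.396 0.   ]
basket [ 0.503 -0.368  0.   ]
```

```bash
cat > plan.py <<'E'
import sys,json
from h import *
from scipy.spatial.transform import Rotation as R
def plan(target,psi_deg=None,n=8,g=1.0):
    s=arm.observe(); p=np.array(s["tool_pos"]); q=R.from_quat(s["tool_rot"])
    T=np.array(target,float)
    qt=q if psi_deg is None else R.from_matrix(np.column_stack([[np.cos(np.radians(psi_deg)),np.sin(np.radians(psi_deg)),0],[np.sin(np.radians(psi_deg)),-np.cos(np.radians(psi_deg)),0],[0,0,-1]]))
    rv=(q.inv()*qt).as_rotvec()/n
    step=(T-p)/n
    rows=[]
    for i in range(n):
        qi=q*R.from_rotvec(rv*i)
        rows.append([round(float(x),4) for x in qi.inv().apply(step)]+[round(float(x),4) for x in rv]+[g])
    print(json.dumps(rows))
if __name__=="__main__":
    a=[float(x) for x in sys.argv[1:]]
    plan(a[:3],None if a[3]<-900 else a[3],int(a[4]),a[5])
E
python3 plan.py 0.5 -0.32 0.34 76.5 10 0.6
```

```text
[[0.0338, -0.0162, -0.0096, 0.0, -0.0, -0.094, 0.6], [0.0352, -0.013, -0.0096, 0.0, -0.0, -0.094, 0.6], [0.0363, -0.0096, -0.0096, 0.0, -0.0, -0.094, 0.6], [0.037, -0.0062, -0.0096, 0.0, -0.0, -0.094, 0.6], [0.0374, -0.0027, -0.0096, 0.0, -0.0, -0.094, 0.6], [0.0375, 0.0009, -0.0096, 0.0, -0.0, -0.094, 0.6], [0.0373, 0.0044, -0.0096, 0.0, -0.0, -0.094, 0.6], [0.0367, 0.0079, -0.0096, 0.0, -0.0, -0.094, 0.6], [0.0358, 0.0113, -0.0096, 0.0, -0.0, -0.094, 0.6], [0.0346, 0.0146, -0.0096, 0.0, -0.0, -0.094, 0.6]]
```

```bash
python3 -m jog '[[0.034,-0.016,-0.01,0,0,-0.094,0.6],[0.035,-0.013,-0.01,0,0,-0.094,0.6],[0.036,-0.01,-0.01,0,0,-0.094,0.6],[0.037,-0.006,-0.01,0,0,-0.094,0.6],[0.037,-0.003,-0.01,0,0,-0.094,0.6],[0.037,0.001,-0.01,0,0,-0.094,0.6],[0.037,0.004,-0.01,0,0,-0.094,0.6],[0.037,0.008,-0.01,0,0,-0.094,0.6],[0.036,0.011,-0.01,0,0,-0.094,0.6],[0.035,0.015,-0.01,0,0,-0.094,0.6]]'; python3 plan.py 0.525 0.16 0.34 76.5 12 0.6
```

```text
t: 2.2
tool_pos: [0.4997, -0.3192, 0.3442]
tool_rot: [0.785, 0.62, -0.0, 0.0]
contact_force: [0.4, -0.6, 1.0]
width: 0.056
[[0.0393, -0.0072, 0.0003, 0.0, 0.0, 0.0002, 0.6], [0.0393, -0.0072, 0.0003, 0.0, 0.0, 0.0002, 0.6], [0.0393, -0.0072, 0.0003, 0.0, 0.0, 0.0002, 0.6], [0.0393, -0.0072, 0.0003, 0.0, 0.0, 0.0002, 0.6], [0.0393, -0.0072, 0.0003, 0.0, 0.0, 0.0002, 0.6], [0.0393, -0.0072, 0.0003, 0.0, 0.0, 0.0002, 0.6], [0.0393, -0.0072, 0.0003, 0.0, 0.0, 0.0002, 0.6], [0.0393, -0.0072, 0.0003, 0.0, 0.0, 0.0002, 0.6], [0.0393, -0.0072, 0.0003, 0.0, 0.0, 0.0002, 0.6], [0.0393, -0.0072, 0.0003, 0.0, 0.0, 0.0002, 0.6], [0.0393, -0.0073, 0.0003, 0.0, 0.0, 0.0002, 0.6], [0.0393, -0.0073, 0.0003, 0.0, 0.0, 0.0002, 0.6]]
```

```bash
python3 -m jog '[[0.039,-0.007,0,0,0,0,0.6],[0.039,-0.007,0,0,0,0,0.6],[0.039,-0.007,0,0,0,0,0.6],[0.039,-0.007,0,0,0,0,0.6],[0.039,-0.007,0,0,0,0,0.6],[0.039,-0.007,0,0,0,0,0.6],[0.039,-0.007,0,0,0,0,0.6],[0.039,-0.007,0,0,0,0,0.6],[0.039,-0.008,0,0,0,0,0.6],[0.039,-0.008,0,0,0,0,0.6],[0.039,-0.008,0,0,0,0,0.6],[0.039,-0.007,0,0,0,0,0.6],[0,0,0,0,0,0,0.6]]'
python3 - <<'E'
from h import *
import pickle
o={}
for n in("wrist","top"):
    c=get_calibration(n); im,d=grab_frame(n); o[n]=(c,im,d)
    print(n,[(r["confidence"],r["centre"]) for r in spotter.tip_of("vial_center",n)],[(r["confidence"],r["centre"]) for r in spotter.tip_of("cover_handle",n)])
pickle.dump(o,open("f1.pkl","wb"))
cv2.imwrite("pics/w1.png",o["wrist"][1][...,::-1])
E
```

```text
t: 3.82
tool_pos: [0.523, 0.1595, 0.3438]
tool_rot: [0.783, 0.622, 0.001, -0.001]
contact_force: [-0.2, -0.6, -0.6]
width: 0.0554
wrist [(0.84, [66.0, 384.2]), (0.71, [164.3, 121.2]), (0.64, [143.0, 251.8])] [(0.63, [218.7, 253.6])]
top [(0.45, [265.7, 187.2])] []
```

View pics/w1.png

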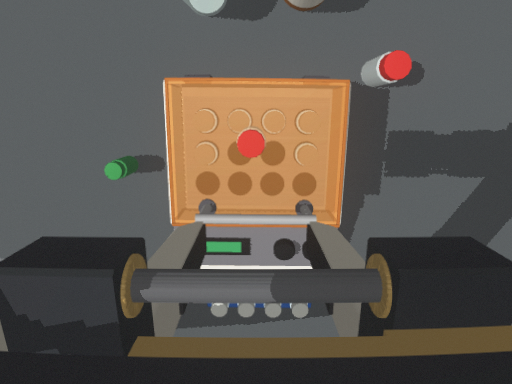

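Run:
```python
from h import *
import pickle
o=pickle.load(open("f1.pkl","rb")); c,im,d=o["wrist"]; X=cloud(c,d)
hsv=cv2.cvtColor(im,cv2.COLOR_RGB2HSV)
m=(((hsv[...,0]<5)|(hsv[...,0]>173))&(hsv[...,1]>180)&(hsv[...,2]>150)).astype(np.uint8)
n,l,st,ce=cv2.connectedComponentsWithStats(m)
for i in range(1,n):
    if st[i,4]>100: print(st[i],ce[i],onplane(c,ce[i][1],ce[i][0],.203).round(4),np.median(X[l==i],0).round(4))
for px in((218.5,196),(218.5,316)): print(onplane(c,*px,.182).round(4))
print([X[219,k].round(3).tolist() for k in(210,256,300)])
for px in((80,165),(80,348)): print(onplane(c,*px,.142).round(4))
a=cv2.resize(im[70:240,150:360],None,fx=3.8,fy=3.5,interpolation=cv2.INTER_CUBIC); cv2.imwrite("pics/wz.png",a[...,::-1])
```

```text
[381  51  30  28 625] [396.592   64.5888] [0.6628 0.237  0.203 ] [0.7156 0.2428 0.0838]
[238 130  26  28 553] [250.65280289 143.47197107] [0.5278 0.2    0.203 ] [0.5278 0.2    0.2019]
[0.4568 0.1385 0.182 ]
[0.5734 0.1113 0.182 ]
[[0.471, 0.136, 0.186], [0.515, 0.126, 0.186], [0.557, 0.116, 0.185]]
[0.4549 0.2785 0.142 ]
[0.638  0.2358 0.142 ]
```

View pics/wz.png

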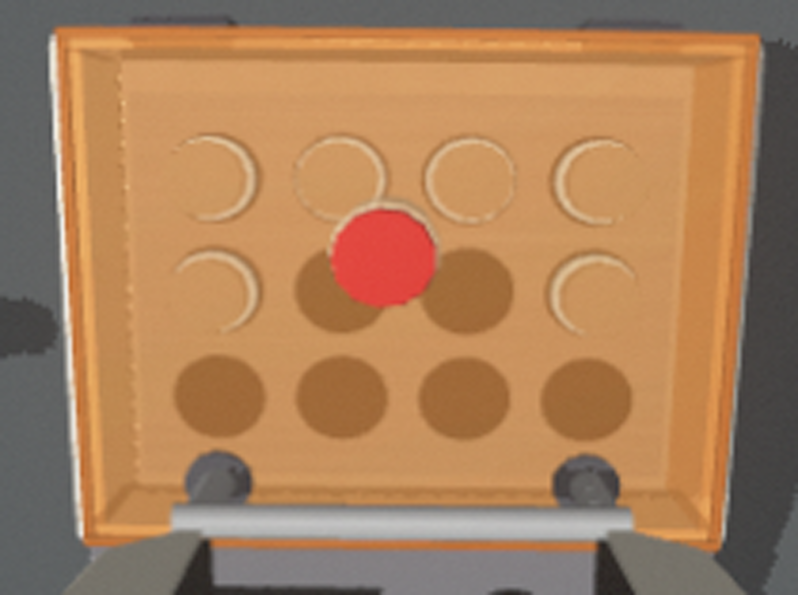

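```bash
python3 plan.py 0.5278 0.2 0.26 76.9 4 0.6; python3 plan.py 0.5278 0.2 0.18 76.9 4 0.6
```

```text
[[0.0115, -0.0019, 0.0209, 0.0001, 0.0002, -0.0025, 0.6], [0.0115, -0.0018, 0.0209, 0.0001, 0.0002, -0.0025, 0.6], [0.0115, -0.0018, 0.0209, 0.0001, 0.0002, -0.0025, 0.6], [0.0115, -0.0018, 0.0209, 0.0001, 0.0002, -0.0025, 0.6]]
[[0.0115, -0.0019, 0.0409, 0.0001, 0.0002, -0.0025, 0.6], [0.0115, -0.0018, 0.0409, 0.0001, 0.0002, -0.0025, 0.6], [0.0115, -0.0018, 0.0409, 0.0001, 0.0002, -0.0025, 0.6], [0.0115, -0.0018, 0.0409, 0.0001, 0.0002, -0.0025, 0.6]]
```

```bash
python3 -m jog '[[0.0115,-0.002,0.02,0,0,-0.0025,0.6],[0.0115,-0.002,0.02,0,0,-0.0025,0.6],[0.0115,-0.002,0.02,0,0,-0.0025,0.6],[0.0115,-0.002,0.02,0,0,-0.0025,0.6],[0,0,0,0,0,0,0.6]]'; python3 plan.py 0.5278 0.2 0.18 76.9 5 0.6
```

```text
t: 4.75
tool_pos: [0.5259, 0.2014, 0.2624]
tool_rot: [0.782, 0.623, -0.002, -0.001]
contact_force: [0.7, -0.8, 0.5]
width: 0.0558
[[-0.0002, 0.0005, 0.0165, -0.0006, 0.0004, 0.0006, 0.6], [-0.0002, 0.0005, 0.0165, -0.0006, 0.0004, 0.0006, 0.6], [-0.0002, 0.0005, 0.0165, -0.0006, 0.0004, 0.0006, 0.6], [-0.0002, 0.0004, 0.0165, -0.0006, 0.0004, 0.0006, 0.6], [-0.0002, 0.0004, 0.0165, -0.0006, 0.0004, 0.0006, 0.6]]
```

```bash
python3 -m jog '[[0,0.002,0.0165,0,0,0,0.6],[-0.001,0,0.0165,0,0,0,0.6],[0,0,0.0165,0,0,0,0.6],[0,0,0.0165,0,0,0,0.6],[0,0,0.0165,0,0,0,0.6],[0,0,0,0,0,0,0.6]]'; python3 -m jog '[[0,0,0,0,0,0,0.1],[0,0,0,0,0,0,0.1],[0,0,0,0,0,0,0.1],[0,0,0,0,0,0,0.1]]' 12
```

```text
t: 5.5
tool_pos: [0.5277, 0.1998, 0.1797]
tool_rot: [0.782, 0.623, -0.001, -0.0]
contact_force: [0.0, -0.1, -0.2]
width: 0.0562
t: 6.0
tool_pos: [0.5286, 0.2007, 0.1817]
tool_rot: [0.782, 0.623, 0.0, 0.0]
contact_force: [0.4, -0.6, 2.1]
width: 0.028
```

```bash
python3 -m jog '[[0,0,-0.02,0,0,0,0.1],[0,0,-0.025,0,0,0,0.1],[0,0,-0.025,0,0,0,0.1],[0,0,-0.03,0,0,0,0.1],[0,0,0,0,0,0,0.1]]' ; python3 plan.py 0.503 -0.36 0.28 76.9 16 0.1
python3 - <<'E'
from h import *
c=get_calibration("top"); im,d=grab_frame("top"); X=cloud(c,d)
m=(X[...,1]<-.22)&(X[...,1]>-.5)&(X[...,0]>.35)&(X[...,0]<.65)&(X[...,2]>.05)&(X[...,2]<.08)
print(m.sum(),cv2.minAreaRect((X[m][:,:2]*1000).astype(np.float32)))
cv2.imwrite("pics/top2.png",cv2.resize(im,None,fx=1.5,fy=1.5)[...,::-1])
E
```

```text
t: 6.62
tool_pos: [0.5294, 0.2013, 0.2834]
tool_rot: [0.782, 0.623, 0.003, 0.001]
contact_force: [0.2, 0.5, -0.4]
width: 0.0279
[[-0.0346, 0.0062, 0.0001, 0.0003, -0.0002, 0.0002, 0.1], [-0.0346, 0.0063, 0.0001, 0.0003, -0.0002, 0.0002, 0.1], [-0.0346, 0.0063, 0.0001, 0.0003, -0.0002, 0.0002, 0.1], [-0.0346, 0.0063, 0.0001, 0.0003, -0.0002, 0.0002, 0.1], [-0.0346, 0.0063, 0.0001, 0.0003, -0.0002, 0.0002, 0.1], [-0.0346, 0.0063, 0.0002, 0.0003, -0.0002, 0.0002, 0.1], [-0.0346, 0.0063, 0.0002, 0.0003, -0.0002, 0.0002, 0.1], [-0.0346, 0.0063, 0.0002, 0.0003, -0.0002, 0.0002, 0.1], [-0.0346, 0.0063, 0.0002, 0.0003, -0.0002, 0.0002, 0.1], [-0.0346, 0.0063, 0.0002, 0.0003, -0.0002, 0.0002, 0.1], [-0.0346, 0.0063, 0.0002, 0.0003, -0.0002, 0.0002, 0.1], [-0.0346, 0.0063, 0.0002, 0.0003, -0.0002, 0.0002, 0.1], [-0.0345, 0.0063, 0.0002, 0.0003, -0.0002, 0.0002, 0.1], [-0.0345, 0.0063, 0.0002, 0.0003, -0.0002, 0.0002, 0.1], [-0.0345, 0.0063, 0.0002, 0.0003, -0.0002, 0.0002, 0.1], [-0.0345, 0.0063, 0.0002, 0.0003, -0.0002, 0.0002, 0.1]]
590 ((497.434326171875, -367.3990173339844), (172.35887145996094, 143.2936553955078), 12.033823013305664)
```

View pics/top2.png

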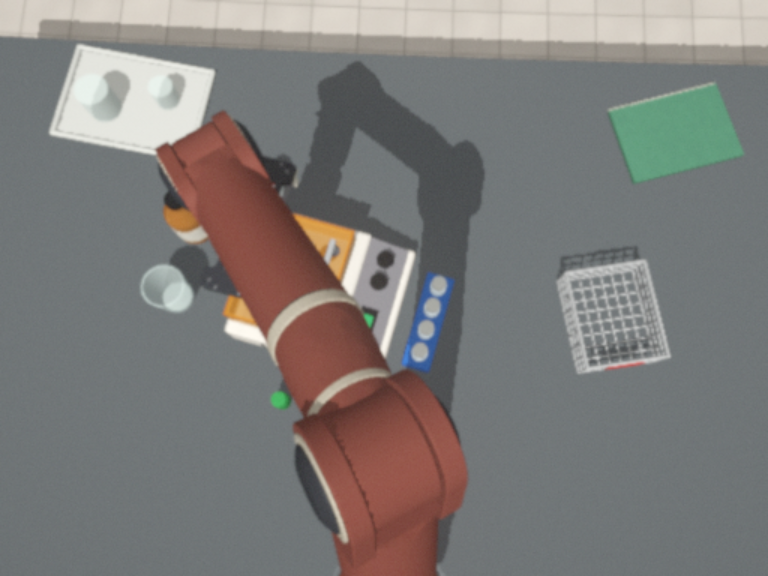

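```bash
python3 -m jog '[[-0.02,0.005,0,0,0,0,0.1],[-0.035,0.006,0,0,0,0,0.1],[-0.035,0.006,0,0,0,0,0.1],[-0.035,0.006,0,0,0,0,0.1],[-0.035,0.006,0,0,0,0,0.1],[-0.035,0.006,0,0,0,0,0.1],[-0.035,0.006,0,0,0,0,0.1],[-0.035,0.006,0,0,0,0,0.1],[-0.035,0.006,0,0,0,0,0.1],[-0.035,0.006,0,0,0,0,0.1],[-0.035,0.006,0,0,0,0,0.1],[-0.035,0.006,0,0,0,0,0.1],[-0.035,0.006,0,0,0,0,0.1],[-0.035,0.006,0,0,0,0,0.1],[-0.035,0.006,0,0,0,0,0.1],[-0.035,0.006,0,0,0,0,0.1],[-0.018,0.003,0,0,0,0,0.1],[0,0,0,0,0,0,0.1]]' ; python3 plan.py 0.497 -0.367 0.06 76.9 8 0.1
python3 - <<'E'
from h import *
im,d=grab_frame("wrist")
cv2.imwrite("pics/w3.png",im[...,::-1])
E
```

```text
t: 8.93
tool_pos: [0.4963, -0.3716, 0.2799]
tool_rot: [0.783, 0.622, -0.001, -0.001]
contact_force: [0.2, 0.6, -1.0]
width: 0.0276
[[0.0006, 0.0, 0.0275, -0.0003, -0.0001, -0.0001, 0.1], [0.0006, 0.0, 0.0275, -0.0003, -0.0001, -0.0001, 0.1], [0.0006, 0.0, 0.0275, -0.0003, -0.0001, -0.0001, 0.1], [0.0006, 0.0, 0.0275, -0.0003, -0.0001, -0.0001, 0.1], [0.0006, -0.0, 0.0275, -0.0003, -0.0001, -0.0001, 0.1], [0.0006, -0.0, 0.0275, -0.0003, -0.0001, -0.0001, 0.1], [0.0006, -0.0, 0.0275, -0.0003, -0.0001, -0.0001, 0.1], [0.0006, -0.0, 0.0275, -0.0003, -0.0001, -0.0001, 0.1]]
```

View pics/w3.png

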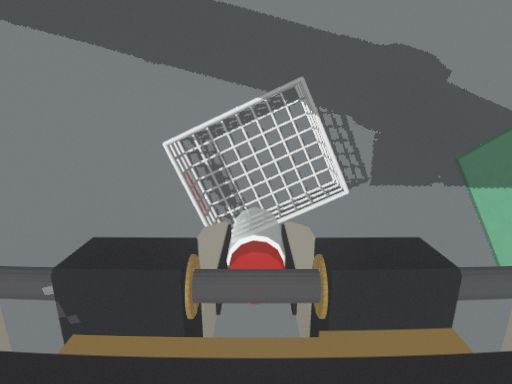

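```bash
python3 -m jog '[[0.001,0,0.02,0,0,0,0.1],[0.001,0,0.03,0,0,0,0.1],[0.001,0,0.035,0,0,0,0.1],[0.001,0,0.035,0,0,0,0.1],[0.001,0,0.035,0,0,0,0.1],[0,0,0.03,0,0,0,0.1],[0,0,0.025,0,0,0,0.1],[0,0,0.018,0,0,0,0.1],[0,0,0,0,0,0,0.1]]' ; python3 -m jog '[[0,0,0,0,0,0,0.55],[0,0,0,0,0,0,0.55],[0,0,0,0,0,0,0.55]]'
```

```text
t: 10.1
tool_pos: [0.4986, -0.3636, 0.0522]
tool_rot: [0.782, 0.624, -0.0, -0.001]
contact_force: [-0.2, -0.1, -0.1]
width: 0.0278
t: 10.48
tool_pos: [0.4993, -0.3656, 0.054]
tool_rot: [0.782, 0.623, 0.0, 0.001]
contact_force: [-0.2, 0.2, 0.6]
width: 0.0498
```

Now straight up, then look.

```bash
python3 -m jog '[[0,0,-0.02,0,0,0,0.55],[0,0,-0.03,0,0,0,0.55],[0,0,-0.04,0,0,0,0.55],[0,0,-0.05,0,0,0,0.55],[0,0,-0.05,0,0,0,0.55],[0,0,-0.05,0,0,0,0.55],[0,0,-0.02,0,0,0,0.55],[-0.04,0,0,0,0,0,0.55],[0,0,0,0,0,0,0.55]]'
python3 - <<'E'
from h import *
im,d=grab_frame("wrist")
im2,d=grab_frame("scene")
cv2.imwrite("pics/w4.png",im[...,::-1]);cv2.imwrite("pics/s4.png",im2[...,::-1])
E
python3 plan.py 0.51 0.10 0.31 166.9 15 0.5
```

```text
t: 11.6
tool_pos: [0.4875, -0.4082, 0.3132]
tool_rot: [0.784, 0.62, -0.002, 0.001]
contact_force: [-0.7, -0.5, -0.1]
width: 0.0514
[[0.033, -0.0062, 0.0002, 0.0, -0.0001, -0.1046, 0.5], [0.0335, -0.0027, 0.0002, 0.0, -0.0001, -0.1046, 0.5], [0.0336, 0.0008, 0.0002, 0.0, -0.0001, -0.1046, 0.5], [0.0334, 0.0043, 0.0002, 0.0, -0.0001, -0.1046, 0.5], [0.0327, 0.0077, 0.0002, 0.0, -0.0001, -0.1046, 0.5], [0.0317, 0.0111, 0.0002, 0.0, -0.0001, -0.1046, 0.5], [0.0304, 0.0144, 0.0002, 0.0, -0.0001, -0.1046, 0.5], [0.0287, 0.0175, 0.0002, 0.0, -0.0001, -0.1046, 0.5], [0.0268, 0.0204, 0.0002, 0.0, -0.0001, -0.1046, 0.5], [0.0245, 0.023, 0.0002, 0.0, -0.0001, -0.1046, 0.5], [0.022, 0.0255, 0.0002, 0.0, -0.0001, -0.1046, 0.5], [0.0192, 0.0276, 0.0002, 0.0, -0.0001, -0.1046, 0.5], [0.0162, 0.0295, 0.0002, 0.0, -0.0001, -0.1046, 0.5], [0.013, 0.031, 0.0002, 0.0, -0.0001, -0.1046, 0.5], [0.0097, 0.0322, 0.0002, 0.0, -0.0001, -0.1046, 0.5]]
```

View pics/w4.png

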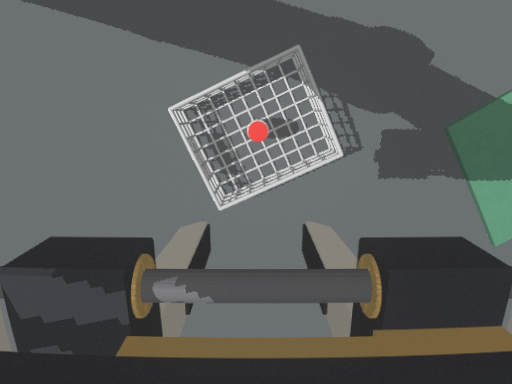

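View pics/s4.png

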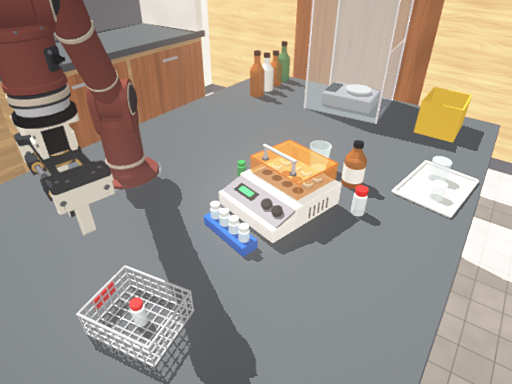

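```bash
python3 -m jog '[[0.033,-0.006,0,0,0,-0.105,0.5],[0.0335,-0.003,0,0,0,-0.105,0.5],[0.0335,0.001,0,0,0,-0.105,0.5],[0.0335,0.004,0,0,0,-0.105,0.5],[0.0325,0.008,0,0,0,-0.105,0.5],[0.0315,0.011,0,0,0,-0.105,0.5],[0.03,0.0145,0,0,0,-0.105,0.5],[0.0285,0.0175,0,0,0,-0.105,0.5],[0.027,0.02,0,0,0,-0.105,0.5],[0.0245,0.023,0,0,0,-0.105,0.5],[0.022,0.0255,0,0,0,-0.105,0.5],[0.019,0.0275,0,0,0,-0.105,0.5],[0.016,0.0295,0,0,0,-0.105,0.5],[0.013,0.031,0,0,0,-0.105,0.5],[0.0095,0.032,0,0,0,-0.1,0.5],[0,0,0,0,0,0,0.5]]'
python3 - <<'E'
from h import *
import pickle
c=get_calibration("wrist"); im,d=grab_frame("wrist")
pickle.dump((c,im,d),open("f5.pkl","wb"))
print([(r["confidence"],r["centre"]) for r in spotter.tip_of("cover_handle","wrist")])
cv2.imwrite("pics/w5.png",im[...,::-1])
E
python3 plan.py 0.515 0.1245 0.26 166.9 4 0.5
```

```text
t: 13.7
tool_pos: [0.5081, 0.1024, 0.3135]
tool_rot: [0.109, 0.994, 0.001, -0.0]
contact_force: [-0.3, 0.2, 0.4]
width: 0.0463
[(0.58, [193.9, 282.8])]
[[-0.0, 0.0067, 0.0132, -0.0002, -0.0, 0.0007, 0.5], [-0.0, 0.0067, 0.0132, -0.0002, -0.0, 0.0007, 0.5], [-0.0, 0.0067, 0.0132, -0.0002, -0.0, 0.0007, 0.5], [-0.0, 0.0067, 0.0132, -0.0002, -0.0, 0.0007, 0.5]]
```

View pics/w5.png

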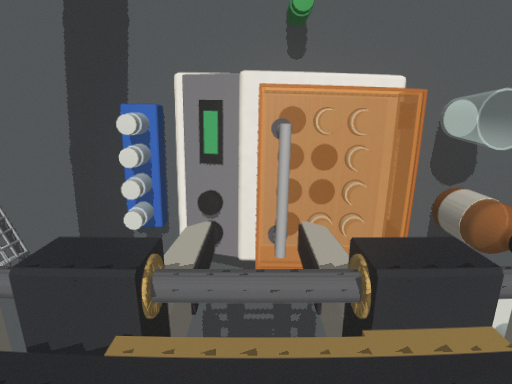

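```bash
python3 - <<'E'
from h import *
import pickle
c,im,d=pickle.load(open("f5.pkl","rb"))
a=onplane(c,125,285,.182);b=onplane(c,257,281,.182)
print(a,b,(a+b)/2,np.linalg.norm(a-b),np.degrees(np.arctan2(*(a-b)[1::-1])))
E
python3 plan.py 0.515 0.1240 0.188 166.9 8 0.5
```

```text
[0.45740903 0.13803611 0.182     ] [0.57397405 0.11103894 0.182     ] [0.51569154 0.12453752 0.182     ] 0.11965053108521266 166.95986987420682
[[-0.0, 0.0033, 0.0156, -0.0001, -0.0, 0.0004, 0.5], [-0.0, 0.0033, 0.0156, -0.0001, -0.0, 0.0004, 0.5], [-0.0, 0.0033, 0.0156, -0.0001, -0.0, 0.0004, 0.5], [-0.0, 0.0033, 0.0156, -0.0001, -0.0, 0.0004, 0.5], [-0.0, 0.0033, 0.0156, -0.0001, -0.0, 0.0004, 0.5], [-0.0, 0.0033, 0.0156, -0.0001, -0.0, 0.0004, 0.5], [-0.0, 0.0033, 0.0156, -0.0001, -0.0, 0.0004, 0.5], [-0.0, 0.0033, 0.0156, -0.0001, -0.0, 0.0004, 0.5]]
```

```bash
python3 -m jog '[[0,0.009,0.01,0,0,0,0.5],[0,0.009,0.015,0,0,0,0.5],[0,0.0075,0.015,0,0,0,0.5],[0,0,0,0,0,0,0.5]]';python3 plan.py 0.5152 0.1245 0.188 166.9 4 0.5
```

```text
t: 14.3
tool_pos: [0.5138, 0.1234, 0.2714]
tool_rot: [0.112, 0.994, -0.0, -0.002]
contact_force: [-0.1, -0.0, 0.1]
width: 0.0464
[[-0.0003, 0.0004, 0.0208, -0.0003, -0.0008, 0.0009, 0.5], [-0.0003, 0.0004, 0.0208, -0.0003, -0.0008, 0.0009, 0.5], [-0.0003, 0.0004, 0.0208, -0.0003, -0.0008, 0.0009, 0.5], [-0.0003, 0.0004, 0.0208, -0.0003, -0.0008, 0.0009, 0.5]]
```

```bash
python3 -m jog '[[0,0.001,0.021,0,0,0,0.5],[0,0,0.021,0,0,0,0.5],[0,0,0.021,0,0,0,0.5],[0,0,0.02,0,0,0,0.5],[0,0,0,0,0,0,0.5]]'; python3 -m jog '[[0,0,0,0,0,0,0],[0,0,0,0,0,0,0],[0,0,0,0,0,0,0],[0,0,0,0,0,0,0],[0,0,0,0,0,0,0]]' 20
```

```text
t: 14.92
tool_pos: [0.5144, 0.1235, 0.1892]
tool_rot: [0.113, 0.994, -0.001, -0.001]
contact_force: [0.4, 0.1, -0.9]
width: 0.0468
t: 15.55
tool_pos: [0.5153, 0.125, 0.1906]
tool_rot: [0.113, 0.994, 0.001, 0.001]
contact_force: [0.6, 1.2, -0.0]
width: 0.0091
```

Run:
```python
import numpy as np
th=np.radians(np.r_[0,1,np.arange(3,63.1,2.5),64,65.])
a=np.arctan2(92,138)+th; r=np.hypot(92,138)
y=-r*np.cos(a); z=r*np.sin(a)
for t,dy,dz,Y,Z in zip(np.degrees(th)[1:],np.diff(y),-np.diff(z),(y-y[0])[1:],(z-z[0])[1:]): print(round(t,1),round(dy,1),round(dz,1),round(Y,1),round(Z,1))
```

```text
1.0 1.6 -2.4 1.6 2.4
3.0 3.4 -4.7 5.0 7.1
5.5 4.4 -5.7 9.5 12.8
8.0 4.7 -5.5 14.1 18.3
10.5 4.9 -5.3 19.1 23.6
13.0 5.2 -5.1 24.2 28.7
15.5 5.4 -4.8 29.6 33.5
18.0 5.6 -4.6 35.2 38.1
20.5 5.8 -4.4 41.0 42.5
23.0 6.0 -4.1 46.9 46.6
25.5 6.1 -3.8 53.1 50.4
28.0 6.3 -3.6 59.3 54.0
30.5 6.4 -3.3 65.8 57.3
33.0 6.6 -3.0 72.4 60.3
35.5 6.7 -2.7 79.1 63.0
38.0 6.8 -2.4 85.9 65.5
40.5 6.9 -2.1 92.8 67.6
43.0 7.0 -1.8 99.8 69.4
45.5 7.1 -1.5 106.9 70.9
48.0 7.1 -1.2 114.0 72.1
50.5 7.2 -0.9 121.2 73.0
53.0 7.2 -0.6 128.4 73.6
55.5 7.2 -0.3 135.7 73.8
58.0 7.2 0.1 142.9 73.8
60.5 7.2 0.4 150.1 73.4
63.0 7.2 0.7 157.3 72.7
64.0 2.9 0.4 160.2 72.4
65.0 2.9 0.4 163.1 72.0
```

```bash
python3 -m jog '[[0,0.0016,-0.0024,0,0,0,0],[0,0.0034,-0.0047,0,0,0,0],[0,0.0044,-0.0057,0,0,0,0],[0,0.0047,-0.0055,0,0,0,0],[0,0.0049,-0.0053,0,0,0,0],[0,0.0052,-0.0051,0,0,0,0],[0,0,0,0,0,0,0]]' 25
python3 - <<'E'
from h import *
im2,d=grab_frame("scene")
cv2.imwrite("pics/s6.png",cv2.resize(im2[90:260,170:400],None,fx=3,fy=3)[...,::-1])
E
```

```text
t: 16.42
tool_pos: [0.5208, 0.1478, 0.2195]
tool_rot: [0.113, 0.994, -0.0, 0.001]
contact_force: [3.9, 0.9, -6.8]
width: 0.0095
```

View pics/s6.png

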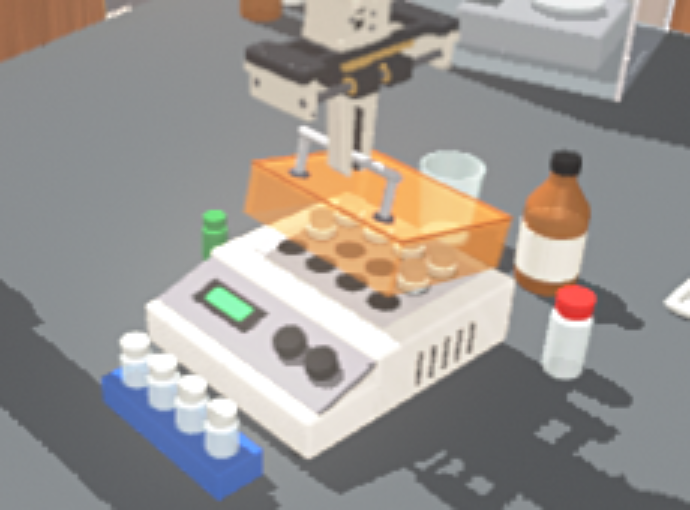

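```bash
python3 -m jog '[[0,0.0054,-0.0048,0,0,0,0],[0,0.0056,-0.0046,0,0,0,0],[0,0.0058,-0.0044,0,0,0,0],[0,0.006,-0.0041,0,0,0,0],[0,0.0061,-0.0038,0,0,0,0],[0,0.0063,-0.0036,0,0,0,0],[0,0.0064,-0.0033,0,0,0,0],[0,0.0066,-0.003,0,0,0,0],[0,0,0,0,0,0,0]]'
```

```text
t: 17.6
tool_pos: [0.532, 0.194, 0.2525]
tool_rot: [0.114, 0.994, -0.001, 0.001]
contact_force: [2.8, -5.0, 4.7]
width: 0.0094
```

```bash
python3 -m jog '[[0,0.0067,-0.0027,0,0,0,0],[0,0.0068,-0.0024,0,0,0,0],[0,0.0069,-0.0021,0,0,0,0],[0,0.007,-0.0018,0,0,0,0],[0,0.0071,-0.0015,0,0,0,0],[0,0.0071,-0.0012,0,0,0,0],[0,0.0072,-0.0009,0,0,0,0],[0,0.0072,-0.0006,0,0,0,0],[0,0,0,0,0,0,0]]'
python3 - <<'E'
from h import *
im2,d=grab_frame("scene")
cv2.imwrite("pics/s7.png",cv2.resize(im2[60:260,170:400],None,fx=3,fy=3)[...,::-1])
E
```

```text
t: 18.73
tool_pos: [0.5451, 0.2495, 0.2653]
tool_rot: [0.113, 0.994, 0.0, 0.002]
contact_force: [5.1, -2.5, 2.2]
width: 0.0094
```

View pics/s7.png

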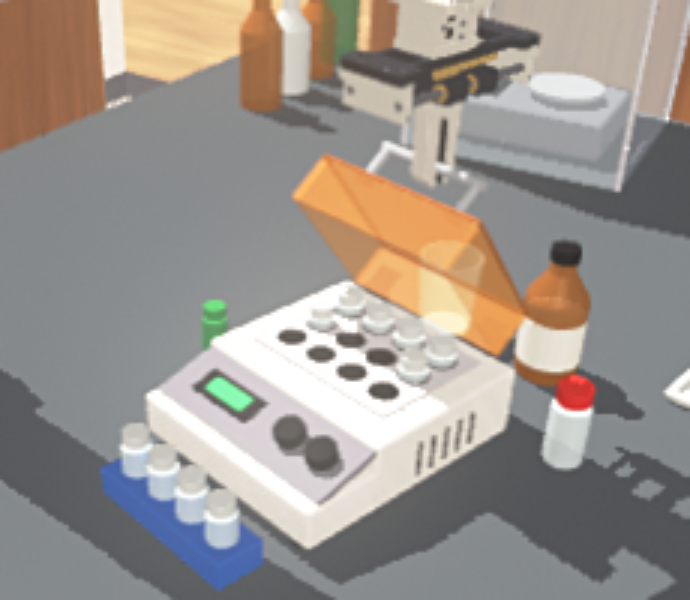

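```bash
python3 -m jog '[[-0.0005,0.0072,-0.0003,0,0,0,0],[-0.0005,0.0072,0,0,0,0,0],[0,0.0072,0.0003,0,0,0,0],[0,0.006,0.0006,0,0,0,0],[0,0.004,0.0006,0,0,0,0],[0,0.002,0.0004,0,0,0,0],[0,0,0,0,0,0,0],[0,0,0,0,0,0,0]]'
python3 - <<'E'
from h import *
import pickle
o={}
for n in("scene","top","wrist"):
    c=get_calibration(n); im2,d=grab_frame(n); o[n]=(c,im2,d)
    cv2.imwrite(f"pics/{n}8.png",im2[...,::-1])
    print(n,[(r["confidence"],r["centre"]) for r in spotter.tip_of("cover_handle",n)])
pickle.dump(o,open("f8.pkl","wb"))
im2=o["scene"][1]
cv2.imwrite("pics/s8.png",cv2.resize(im2[60:260,170:400],None,fx=3,fy=3)[...,::-1])
s=arm.observe();print(s["tool_pos"],s["contact_force"])
E
```

```text
t: 19.77
tool_pos: [0.5534, 0.283, 0.2628]
tool_rot: [0.113, 0.994, 0.001, 0.001]
contact_force: [5.9, -1.8, 3.1]
width: 0.009
scene [(0.81, [113.3, 319.2])]
top [(0.4, [209.8, 410.3])]
wrist [(0.64, [248.2, 254.1])]
[0.55333354 0.28290723 0.26279964] [ 6.32999791 -1.94278054  3.18415123]
```

View pics/s8.png

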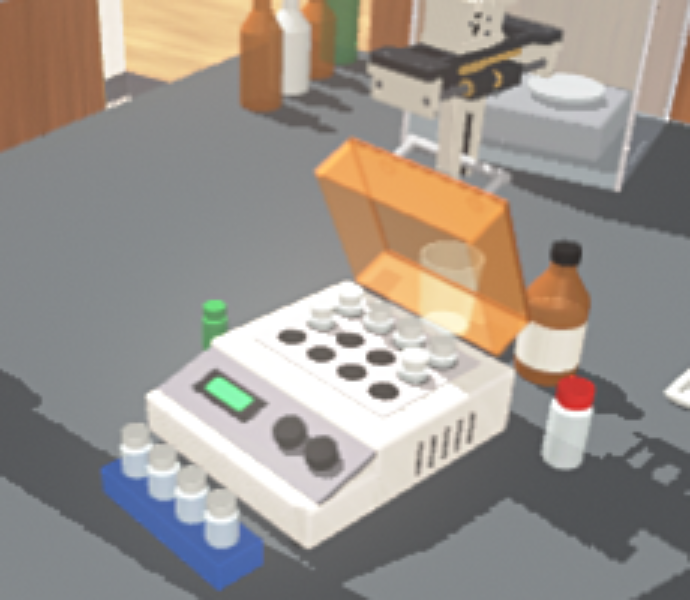

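View pics/wrist8.png

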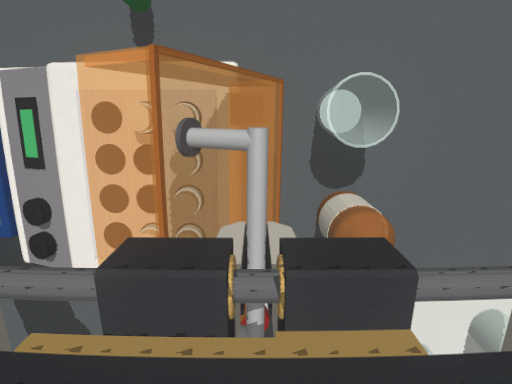

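Run:
```python
from h import *
import pickle
from scipy.optimize import least_squares
o=pickle.load(open("f8.pkl","rb"))
psi=np.radians(76.9); u=np.array([np.cos(psi),np.sin(psi),0]); v=np.array([-u[1],u[0],0]); H=np.array([.5466,.2585,.09])
def W(t,x,y,z): return H+u*(x*np.cos(t)+z*np.sin(t))+v*y+np.array([0,0,1])*(-x*np.sin(t)+z*np.cos(t))
# wrist depth, plane of cover top
for n in("wrist","scene"):
    c,im,d=o[n]; X=cloud(c,d)-H
    hx=X@u; hy=X@v; hz=X[...,2]
    hsv=cv2.cvtColor(im,cv2.COLOR_RGB2HSV)
    m=(hsv[...,0]>8)&(hsv[...,0]<20)&(hsv[...,1]>130)&(d>0)&(abs(hy)<.09)&(hz>0.02)&(hz<.2)&(abs(hx)<.15)
    P=np.c_[hx[m],hz[m]]
    best=(0,)
    for th in np.radians(np.arange(50,80,.25)):
        q=P[:,0]*np.sin(th)+P[:,1]*np.cos(th)
        h,e=np.histogram(q,bins=np.arange(-.05,.1,.002)); k=h.max()
        if k>best[0]: best=(k,np.degrees(th),e[h.argmax()])
    print(n,m.sum(),best)
    q0=best[2]+.001;th=np.radians(best[1]); q=P[:,0]*np.sin(th)+P[:,1]*np.cos(th)
    I=P[abs(q-q0)<.004]; C=I-I.mean(0); nn=np.linalg.svd(C,full_matrices=False)[2][1]; nn*=np.sign(nn[0]); print(len(I),np.degrees(np.arctan2(nn[0],nn[1])),I.min(0),I.max(0))
c,im,d=o["scene"]; vis=im.copy()
for t in(60,65,70):
    t=np.radians(t); print([ (proj(c,W(t,*p))-[60,170])[::-1].round(1)*3 for p in((-.16,.095,.052),(-.16,-.095,.052),(-.16,.095,0),(-.16,-.095,0),(-.138,.06,.092))])
```

```text
wrist 13035 (np.int64(6559), np.float64(65.25), np.float64(0.050000000000000086))
8181 64.72387232670715 [-0.02421981  0.02029576] [0.04847131 0.16886453]
scene 1131 (np.int64(79), np.float64(65.0), np.float64(0.048000000000000084))
223 65.01326569919154 [-0.02758131  0.02281238] [0.04559253 0.16891391]
[array([336.3, 142.5]), array([494.4, 207.6]), array([301.2, 180. ]), array([456.9, 250.8]), array([395.7, 140.7])]
[array([347.1, 136.5]), array([505.2, 200.4]), array([310.8, 170.4]), array([467.1, 239.4]), array([405.6, 138.6])]
[array([357.6, 131.7]), array([515.7, 194.4]), array([320.7, 161.7]), array([477.6, 229.2]), array([415.2, 138. ])]
```

```bash
python3 -m jog '[[0,0,0,0,0,0,0],[0,0,0,0,0,0,0],[0,0,0,0,0,0,0],[0,0,0,0,0,0,0],[0,0,0,0,0,0,0],[0,0,0,0,0,0,0],[0,0,0,0,0,0,0],[0,0,0,0,0,0,0]]' 30
python3 - <<'E'
from h import *
c=get_calibration("wrist"); im,d=grab_frame("wrist")
psi=np.radians(76.9); u=np.array([np.cos(psi),np.sin(psi),0]); v=np.array([-u[1],u[0],0]); H=np.array([.5466,.2585,.09])
X=cloud(c,d)-H; hx=X@u; hy=X@v; hz=X[...,2]; t=np.radians(65); q=hx*np.sin(t)+hz*np.cos(t)
m=(d>0)&(abs(hy)<.09)&(hz>.02)&(hz<.165)&(abs(q-.051)<.005)
P=np.c_[hx[m],hz[m]]; n=np.linalg.svd(P-P.mean(0),full_matrices=False)[2][1]; n*=np.sign(n[0]); print(m.sum(),np.degrees(np.arctan2(*n)))
im,d=grab_frame("top"); cv2.imwrite("pics/top9.png",cv2.resize(im,None,fx=1.5,fy=1.5)[...,::-1])
im,d=grab_frame("scene"); cv2.imwrite("pics/s9.png",im[...,::-1])
E
```

```text
t: 21.08
tool_pos: [0.5533, 0.2829, 0.2628]
tool_rot: [0.113, 0.994, 0.001, 0.001]
contact_force: [5.2, -1.3, 3.2]
width: 0.009
16575 64.74590880695055
```

View pics/top9.png

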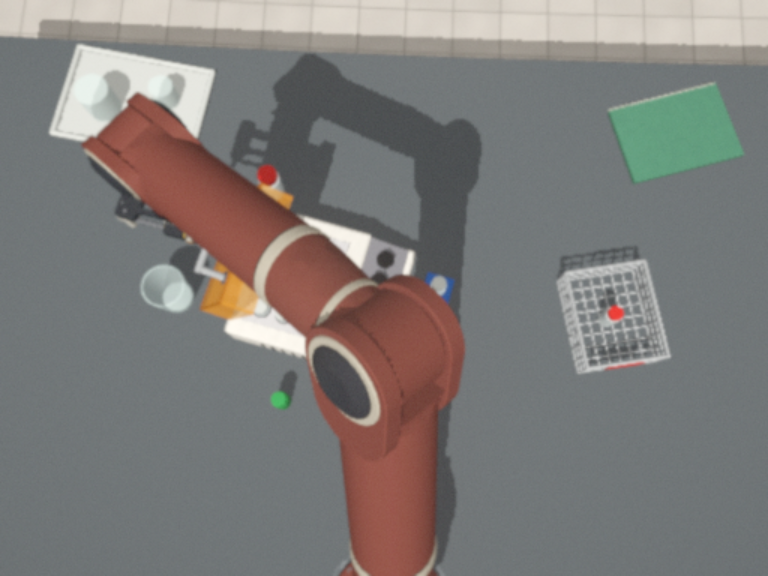

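View pics/s9.png

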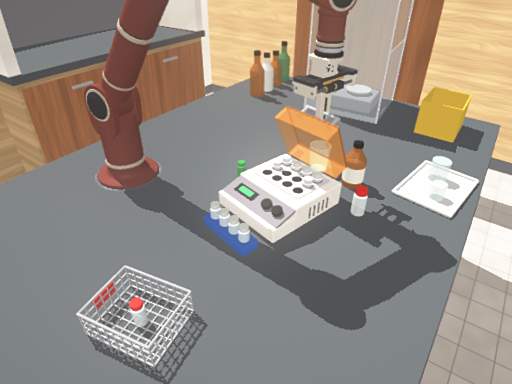

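The pictures show the vial in the basket (scene: row 312, col 138). The basket, rack, bottle and beaker are where they were. The cover stands at 64.7°, gripped and still.

```bash
python3 -c "
from station import arm
print(arm.job_done())"
```

```text
the job is handed in; nothing more can be done
None
```

I dropped the red-capped vial into the wire basket, then gripped the cover's bar handle and swung the cover up to its balance point. I handed in at about 21 s with the arm still gripping the bar at 30 N.

- **Cover angle:** the last depth fit gave 64.7°, against a balance point of 1.13 rad (64.7°). An earlier pair of views, wrist and scene, gave 64.7° and 65.0°. The tool did not move during a 1 s hold.
- **Forces:** readings with the bar gripped stayed below about 9 N. About 5 N remains sideways along the bar; one small correction did not reduce it, so I left it.
- **Other items:** in the last pictures the vial stands upright in the basket. The basket, rack, bottle and beaker look to be where they started, although the arm hid the bottle and most of the rack from the top camera, so those two were checked only in the scene view.

No check failed or disagreed beyond a millimetre or two and half a degree.

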